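# Lever up the lid of the damp box

### The job

Swing the steel lever in front of the wooden damp box round until its toe lies under the middle of the tongue of the heavy lid, then press the round wooden pad at the lever's long end all the way down so that the lid rises. Finish while still holding the pad down with the fingertips, the lid standing open. Do not touch the lid itself, and leave the jars, the tub, the tile and the tape roll as they stand.

Things in the scene. Friction and masses are not known exactly. Their poses are not given: they have to be found in the camera images.
- damp_box: Wooden box with a steel lid on a plywood board (305 x 190 x 12 mm), with the lever's post in front of it; all fixed to the table. The origin lies at table height under the lever's upright swivel axis. Own x points from the post to the box: the board runs from x -62 to 242 mm, the box from x 105 to 225 mm and y -75 to 75 mm. Its walls end 80 mm above the table.
- swing (a joint): Swivel of the lever about the upright axis through damp_box's origin, rad. 0: the lever lies along damp_box's x axis, toe under the middle of the tongue, long arm pointing to -x (towards the robot). Positive: the long arm lies turned towards damp_box's +y, so that it points along (-cos, +sin) in damp_box's x, y. Range -0.35 to 0.8; starts at 0.43 to 0.7. There is no stop at 0: it stays where it is left (slight friction, about 0.5 N at the pad).
- press (a joint): Tilt of the lever about its cross pin, 90 mm above the table on the swivel axis, rad. 0: at rest, the long arm sloping 0.28 rad up towards the pad; grows as the pad is pressed down; 0.28: level; 0.56: bottom stop. The heavy toe brings it back to 0 when let go. Under the lid it takes about 5 to 8 N downwards at the pad.
- pad_top (a point): Centre of the upper face of the round wooden pad (80 mm across, 10 mm thick) at the end of the lever's long arm, 220 mm from the cross pin along the lever and 14 mm above the lever's middle line. At rest about 164 mm above the table, at the bottom stop about 43 mm. The arm between post and pad is a steel bar 20 mm wide and 12 mm thick, its middle line passing through the cross pin.
- toe (a point): Middle of the lever's toe, a cross bar 24 mm wide and 16 mm thick at the end of the short arm, 90 mm from the cross pin on the side of the box.
- tongue (a point): Underside of the lid's steel tongue (44 wide, 8 thick, sticks out 24 mm towards the post), 6 mm from its free edge, 80 mm above the table when shut. Own z is square to the lid, a 2.5 kg steel plate 124 x 154 x 18 mm hinged at the box's far edge, 142 mm behind this point; it falls shut by itself. With the toe under the tongue and the pad at its stop the lid stands open about 0.3 rad.
- small_jar: Bystander: closed jar with a dull green-grey cap, 55 mm across, 83 mm tall, to the right of the lever; origin at the centre of its underside.
- low_tub: Bystander: low tub with lid, 72 mm across, 55 mm tall, on the left, beside the lever's post; origin at the centre of its underside.
- tile: Bystander: L-shaped glaze test tile, 34 x 44 x 61 mm, right of the lever's post; origin at the centre of its underside.
- tape_roll: Bystander: roll of masking tape lying flat, 104 mm across, 25 mm high; origin at the centre of its underside.
- cap_jar: Bystander: closed jar with a white cap, 54 mm across, 82 mm tall, at the left front; origin at the centre of its underside.

How it is judged:
By the outcome, as a careful person would: the job done as asked, in the order asked, and still so for the second after the job is handed in, while the arm keeps its last pose, push and grip.
It also fails if it takes over 54 s, if anything falls off the work surface, if the arm or the gripper's body presses on something with over 40 N, if the wrist force passes 120 N, or if a joint passes its speed limit or range.

### The arm

A 7-joint arm with a two-finger parallel gripper is mounted at the origin on a cart in front of the work surface, level with it; the furniture and walls round the work are solid. World frame = base frame: x ahead of the robot, y to its left, z up, the work surface at z = 0. Lengths are in m, angles in rad, forces in N, time in s.
With the tool pointing down it reaches from about 0.4 to 0.9 m from the base axis. Payload 5.5 kg.
Tool frame: the origin (TCP) lies midway between the tips of the shut fingers; the grasp point (between the pads) lies 19 mm behind it; z points along the fingers, y is the direction in which the jaws open and shut (so a half turn about z gives the same grasp; the last joint's range is limited). The gripper opens to 92 mm and grips with 3 to 60 N. Pads are 19 mm wide; open, the fingers measure 130 mm over their backs; the gripper's body (75 mm by 190 mm) begins 47 mm behind the grasp point.
Start: joints at [1.439, 0.501, -0.427, 1.55, 0.221, 1.138, -0.21], TCP at [0.25, -0.6, 0.193] pointing down, gripper open.
Joint ranges: [-2.88, 2.88], [-0.31, 2.03], [-1.54, 1.56], [0.2, 2.42], [-1.41, 4.55], [0.19, 2.02], [-2.57, 2.57]. Speed limits (rad/s): [2.57, 2.57, 3.14, 3.14, 3.14, 3.14, 3.14].

### API

Orientations are given as a unit quaternion [x, y, z, w].
In Python, from station import bot, effector, planner, get_state, get_image, calibration, hand_in gives the robot as it stands. The module is installed in compiled form; this text tells all that it offers. Calls block until the motion is done:
- bot.move_to(position, orientation): joint-space move of the TCP to a pose.
- bot.line_to(position, orientation=None, rate=0.15, threshold=None): straight line of the TCP; orientation=None keeps the orientation; rate is the mean speed in m/s. With threshold (N) it stops when the force on the tool has changed by that much, and returns True; else False.
- bot.move_joints(angles): joint-space move.
- effector.gripper_open() and effector.grasp(grip_force=None): open the fingers fully, or close them until they stop; grip_force is the grip in N (None keeps the last).
- bot.hold(seconds).
- planner.inverse_kinematics(position, orientation): joint angles nearest the present ones, or None.
- get_state(): the state.
- get_image(name): name is "side" or "top"; returns (picture, depth): 400x640x3 uint8, red, green, blue; 400x640 float32, m along the optical axis (not along the pixel's ray), 0 where there is no reading.
- calibration(name): a dict with "K" (3x3 intrinsics, pixels), "rvec" (rotation vector, rad) and "tvec" (3), from world to camera coordinates, as OpenCV has them. Camera axes: x right, y down, z forward; pixel columns grow to the right and rows downward; lengths in m; the calibration is good to about 2 mm. A picture is of the moment at which its call begins. calibration takes no time and is no camera call.
A pose or a line that the arm cannot do raises bot.MotionError and nothing moves.
- hand_in(): hands the job in, once; it reports no verdict.
The state is a dict: "time_s": time; "joints": joint angles; "qvel": joint speeds; "tau": joint torques, N m; "tool_pos": TCP position; "tool_rot": TCP orientation; "force": force on the tool from outside, world axes, zero at the start; "torque": the same for the moment, N m; "finger_gap": opening from 0.0 (shut) to 1.0 (fully open).
Only numpy, scipy, OpenCV 4.12 (cv2) and the standard library are available. Lean on these libraries where they do the work, as an engineer would, in place of code of your own. Each camera call takes 0.05 s, during which the arm holds its last target.

## Working session

There is one attempt and no reset: what is moved stays moved. The work goes in short steps, each a Python script; the robot and the scene stay as the last script left them, time stands still between calls to the robot, and variables do not carry over. Pictures are saved under pics/ and viewed, and the job is handed in when it is done.

```bash
mkdir -p pics
cat > h.py <<'E'
import numpy as np, cv2
from station import *
def snap(n,tag):
    im,d=get_image(n); cv2.imwrite(f'pics/{tag}.png',im[:,:,::-1]); np.save(f'pics/{tag}.npy',d); return im,d
def cloud(n,d):
    c=calibration(n);K=np.array(c['K']);R=cv2.Rodrigues(np.array(c['rvec'],float))[0];t=np.array(c['tvec'],float).ravel()
    v,u=np.mgrid[:d.shape[0],:d.shape[1]]
    P=np.stack([(u-K[0,2])/K[0,0]*d,(v-K[1,2])/K[1,1]*d,d],-1)
    W=(P-t)@R; W[d<=0]=np.nan; return W
def proj(n,p):
    c=calibration(n);return cv2.projectPoints(np.array(p,float).reshape(-1,3),np.array(c['rvec'],float),np.array(c['tvec'],float),np.array(c['K']),None)[0].reshape(-1,2)
E
python3 - <<'E'
from h import *
for n in('side','top'):
    im,d=snap(n,n+'0'); print(n,(d>0).mean())
    c=calibration(n);R=cv2.Rodrigues(np.array(c['rvec'],float))[0];print(-R.T@np.array(c['tvec']).ravel(),R[2])
print(get_state())
E
```

```text
side 0.99590234375
[ 0.77066436 -1.05835495  0.76927365] [-0.1238723   0.86500692 -0.48622903]
top 0.9958125
[0.34840736 0.06080508 1.54391304] [ 0.18945641  0.01012266 -0.98183695]
{'time_s': 0.1, 'joints': array([ 1.43920177,  0.50171097, -0.42681319,  1.55135394,  0.22084139,
        1.13828234, -0.2103109 ]), 'qvel': array([ 0.00022751, -0.00068179, -0.0008003 , -0.00345536, -0.00192255,
        0.00010525,  0.00242007]), 'tau': array([-1.07895245e-02, -5.67874146e+01, -5.83842069e+00, -2.79915047e+01,
       -6.90311333e-02,  2.41173530e-02,  6.08194591e-05]), 'tool_pos': array([ 0.24969601, -0.59938871,  0.19180613]), 'tool_rot': array([ 9.80573959e-01,  1.96147889e-01, -1.56995581e-04, -8.32179601e-04]), 'force': array([ 0.30508302, -0.00629266, -0.50060976]), 'torque': array([-0.02228344,  0.01693756, -0.02723155]), 'finger_gap': 0.9992075955086627}
```

View pics/side0.png

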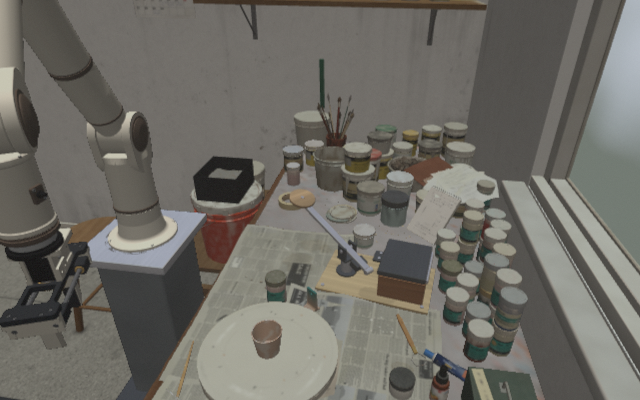

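View pics/top0.png

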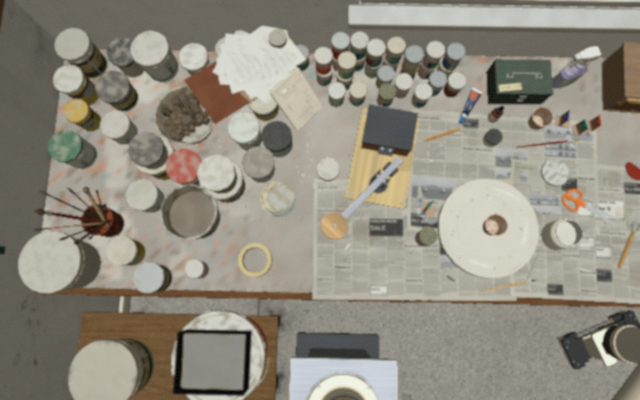

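The top view shows the pad at about (334,225), the post at (380,182), the toe end at (400,160), the lid at (390,130) and the yellow board around them. The small jar is at (428,236), the tile at (430,210) and the low tub at (327,168). Next I'll measure the board and the pad.

Run:
```python
from h import *
im=cv2.imread('pics/top0.png');d=np.load('pics/top0.npy');W=cloud('top',d)
hsv=cv2.cvtColor(im,cv2.COLOR_BGR2HSV)
for p in [(375,165),(360,150),(334,225),(390,130),(380,182),(365,197),(398,162),(428,236),(327,168),(430,208)]:
    print(p,hsv[p[1],p[0]],W[p[1],p[0]].round(3))
sub=cv2.resize(im[90:260,290:460],None,fx=4,fy=4,interpolation=cv2.INTER_CUBIC)[:600]
cv2.imwrite('pics/topz.png',cv2.resize(im[95:245,300:480],None,fx=4,fy=4,interpolation=cv2.INTER_CUBIC))
s=cv2.imread('pics/side0.png');cv2.imwrite('pics/sidez.png',cv2.resize(s[170:320,260:450],None,fx=4,fy=4,interpolation=cv2.INTER_CUBIC))
```

```text
(375, 165) [ 21  94 188] [ 0.745 -0.093  0.012]
(360, 150) [ 20  92 199] [ 0.794 -0.045  0.013]
(334, 225) [ 11  11 182] [0.529 0.037 0.172]
(390, 130) [100  18  84] [ 0.835 -0.131  0.096]
(380, 182) [111  10 174] [ 0.67  -0.099  0.1  ]
(365, 197) [115   8 189] [nan nan nan]
(398, 162) [113  12 189] [ 0.74  -0.157  0.074]
(428, 236) [ 28  52 128] [ 0.514 -0.244  0.077]
(327, 168) [ 28  16 204] [0.722 0.06  0.051]
(430, 208) [ 17  67 175] [ 0.611 -0.267  0.005]
```

View pics/topz.png

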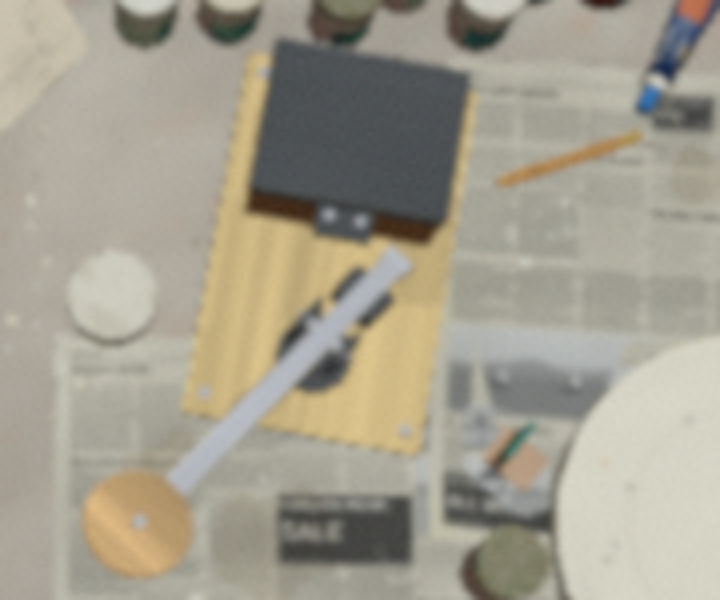

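View pics/sidez.png

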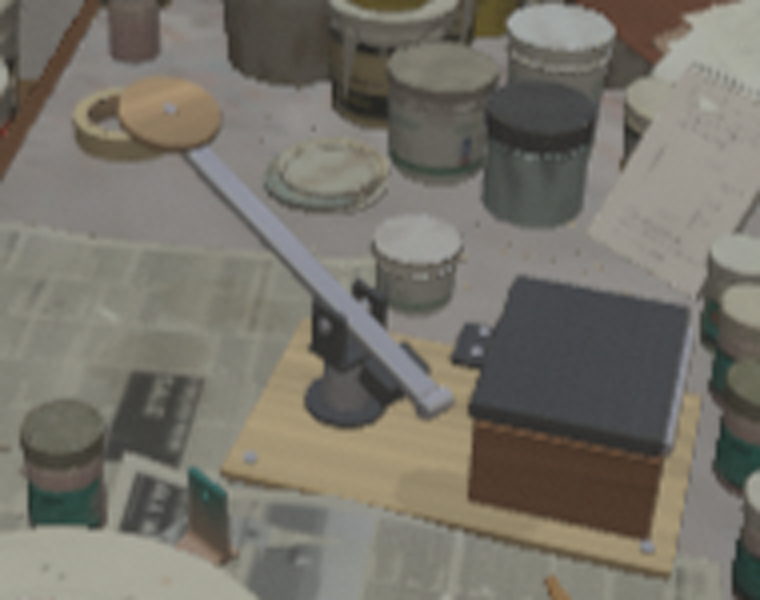

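Run:
```python
from h import *
im=cv2.imread('pics/top0.png');d=np.load('pics/top0.npy');W=cloud('top',d)
hsv=cv2.cvtColor(im,cv2.COLOR_BGR2HSV)
c=calibration('top');K=np.array(c['K']);R=cv2.Rodrigues(np.array(c['rvec'],float))[0];t=np.array(c['tvec'],float).ravel();C=-R.T@t
def ray(u,v,z):
    r=R.T@np.linalg.inv(K)@[u,v,1]; return C+r*(z-C[2])/r[2]
roi=np.zeros(d.shape,bool);roi[95:245,340:430]=1
z=W[...,2]
b=roi&(abs(z-.012)<.005)&(hsv[...,1]>70)&(abs(hsv[...,0].astype(int)-20)<8)
n,l,s,_=cv2.connectedComponentsWithStats(b.astype(np.uint8)); k=1+s[1:,4].argmax(); 
v,u=np.nonzero(l>0); P=np.array([ray(a,e,.012)[:2] for a,e in zip(u,v) if l[e,a]==k or s[l[e,a],4]>30])
r=cv2.minAreaRect((P*1000).astype(np.float32));print('board',r);print(cv2.boxPoints(r))
m=roi&(abs(z-.098)<.008)&(hsv[...,2]<130); m[:100]=0
n,l,s,_=cv2.connectedComponentsWithStats(m.astype(np.uint8)); k=1+s[1:,4].argmax()
m=cv2.morphologyEx((l==k).astype(np.uint8),cv2.MORPH_OPEN,np.ones((17,17)))
v,u=np.nonzero(m);P=np.array([ray(a,e,.098)[:2] for a,e in zip(u,v)])
r2=cv2.minAreaRect((P*1000).astype(np.float32));print('lid',r2,np.median(z[m>0]));print(cv2.boxPoints(r2))
print('board corners manual',ray(345.5,197.5,.012),ray(403.7,208.7,.012))
pm=(hsv[...,1]>60)&(z>.14)&(z<.19); pm[:,:310]=0;pm[:,360:]=0;pm[:200]=0;pm[250:]=0
v,u=np.nonzero(pm);print('pad',len(u),u.mean(),v.mean(),ray(u.mean(),v.mean(),.164),np.nanmedian(W[pm],0), ray(335,225.2,.164))
Q=W[pm];A=np.c_[Q[:,:2],np.ones(len(Q))];print(np.linalg.lstsq(A,Q[:,2],rcond=None)[0])
```

```text
board ((771.3136596679688, -116.95901489257812), (186.34243774414062, 301.7657470703125), 80.36039733886719)
[[ 6.0695959e+02 -1.8354935e+02]
 [ 9.0446460e+02 -2.3408008e+02]
 [ 9.3566772e+02 -5.0368683e+01]
 [ 6.3816272e+02  1.6204834e-01]]Traceback (most recent call last):
  File "<stdin>", line 17, in <module>
cv2.error: OpenCV(4.12.0) /io/opencv/modules/imgproc/src/convhull.cpp:143: error: (-215:Assertion failed) total >= 0 && (depth == CV_32F || depth == CV_32S) in function 'convexHull'
```

```bash
cat > g.py <<'E'
from h import *
def ray(u,v,z,n='top'):
    c=calibration(n);K=np.array(c['K']);R=cv2.Rodrigues(np.array(c['rvec'],float))[0];t=np.array(c['tvec'],float).ravel();C=-R.T@t
    r=R.T@np.linalg.inv(K)@[u,v,1]; return C+r*(z-C[2])/r[2]
E
python3 - <<'E'
from g import *
im=cv2.imread('pics/top0.png');d=np.load('pics/top0.npy');W=cloud('top',d)
hsv=cv2.cvtColor(im,cv2.COLOR_BGR2HSV);z=W[...,2]
m=np.zeros(d.shape,bool);m[100:158,355:425]=1
m&=(hsv[...,2]<115)&(abs(z-.096)<.012)
m=cv2.morphologyEx(m.astype(np.uint8),cv2.MORPH_CLOSE,np.ones((5,5)));m=cv2.morphologyEx(m,cv2.MORPH_OPEN,np.ones((17,17)))
print(m.sum())
v,u=np.nonzero(m);P=np.array([ray(a,e,.098)[:2] for a,e in zip(u,v)])
r2=cv2.minAreaRect((P*1000).astype(np.float32));print('lid',r2,np.nanmedian(z[m>0]));print(cv2.boxPoints(r2))
pm=(hsv[...,1]>60)&(z>.14)&(z<.19); pm[:,:310]=0;pm[:,360:]=0;pm[:200]=0;pm[250:]=0
v,u=np.nonzero(pm);print('pad',len(u),u.mean(),v.mean(),ray(u.mean(),v.mean(),.164),np.nanmedian(W[pm],0), ray(335,225.2,.164))
Q=W[pm];A=np.c_[Q[:,:2],np.ones(len(Q))];print(np.linalg.lstsq(A,Q[:,2],rcond=None)[0])
# tongue centre from topz screws
print('tongue', ray(300+343/4,95+219/4,.088),'post pin',ray(300+322/4,95+328/4,.096))
print('toe end',ray(300+400/4,95+255/4,.075))
E
```

```text
1900
lid ((840.0535888671875, -128.74551391601562), (149.49696350097656, 134.9619903564453), 89.16895294189453) 0.09794529025763353
[[ 771.49554  -202.50739 ]
 [ 906.4433   -204.46487 ]
 [ 908.61163   -54.983643]
 [ 773.6639    -53.026154]]
pad 562 334.0071174377224 225.9590747330961 [0.52724244 0.03682878 0.164     ] [0.5264958  0.03686054 0.16458515] [0.52944238 0.03407786 0.164     ]
[-0.21937563  0.18420579  0.27329975]
tongue [ 0.77399069 -0.11836916  0.088     ] post pin [ 0.68660499 -0.10134306  0.096     ]
toe end [ 0.75003744 -0.16347135  0.075     ]
```

The board centre and lid centre agree: origin about (0.683, -0.102), yaw about -9.65°, and the swing comes out near 0.56 with the expected pad radius of 0.208 m. I'll grip the bar lightly and swing it round in an arc.

```bash
cat >> g.py <<'E'
O=np.array([.6826,-.1019]);YAW=np.radians(-9.65)
def q(psi): return [np.cos(psi/2),np.sin(psi/2),0,0]
def bar(swing,r):  # xy at horizontal radius r on long arm
    th=YAW+np.pi-swing; return O+r*np.array([np.cos(th),np.sin(th)])
def brief(t=''):
    s=get_state();print(t,round(s['time_s'],2),s['tool_pos'].round(4),s['force'].round(2),round(s['finger_gap'],3))
E
python3 - <<'E'
from g import *
S=.56;r=.125;zt=.09+r*np.tan(.28)-.010
p=bar(S,r);psi=YAW-S
print(p,zt)
bot.line_to([.25,-.6,.30],rate=.25)
bot.move_to([*p,.25],q(psi));brief()
bot.line_to([*p,zt],q(psi),rate=.12,threshold=8);brief()
snap('top','top1');snap('side','side1')
im=cv2.imread('pics/side1.png');cv2.imwrite('pics/side1z.png',cv2.resize(im[120:320,220:450],None,fx=3,fy=3))
E
```

```text
[ 0.58932196 -0.01868817] 0.1159442907177471
 3.08 [ 0.5893 -0.0198  0.2498] [-0.47 -0.32  0.06] 1.002
 4.34 [ 0.59   -0.0186  0.1167] [ 0.53 -0.04 -0.2 ] 0.995
```

View pics/side1z.png

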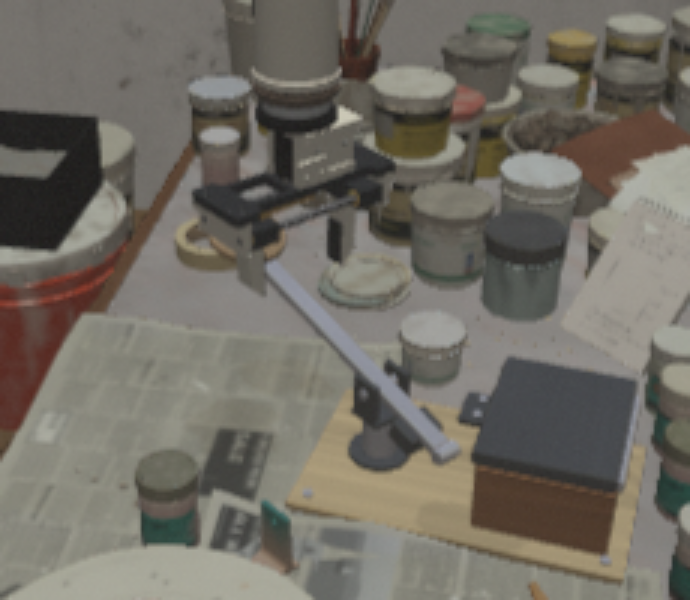

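The fingers straddle the bar, with the near finger at (250,270) and the far one at (340,235) in the zoom. Now I'll grip it and swing.

Run:
```python
from g import *
S=.56;r=.125;zt=.1165
effector.grasp(grip_force=5);brief('grip')
for s in np.linspace(S,0,9)[1:]:
    bot.line_to([*bar(s,r),zt],q(YAW-s),rate=.08); brief(round(s,2))
im,d=snap('top','top2');snap('side','side2')
im=cv2.imread('pics/top2.png');cv2.imwrite('pics/top2z.png',cv2.resize(im[95:245,300:480],None,fx=4,fy=4,interpolation=cv2.INTER_CUBIC))
```

```text
grip 5.88 [ 0.5893 -0.0187  0.1159] [-0.64  0.09 -0.37] 0.002
0.49 6.13 [ 0.5836 -0.0259  0.1165] [ 0.6  -0.54 -0.01] 0.006
0.42 6.39 [ 0.5787 -0.0327  0.1165] [0.08 0.26 0.24] 0.004
0.35 6.65 [ 0.5742 -0.04    0.1165] [-0.03  0.    1.16] 0.007
0.28 6.91 [ 0.5701 -0.0477  0.1165] [0.37 0.13 0.25] 0.007
0.21 7.17 [ 0.5666 -0.0556  0.1165] [0.68 0.97 0.38] 0.007
0.14 7.42 [ 0.5636 -0.0638  0.1165] [0.77 0.07 0.91] 0.002
0.07 7.68 [ 0.5613 -0.0723  0.1165] [ 0.05 -0.    0.18] 0.007
0.0 7.94 [ 0.5595 -0.0808  0.1165] [-0.09  0.14  0.3 ] 0.001
```

View pics/top2z.png

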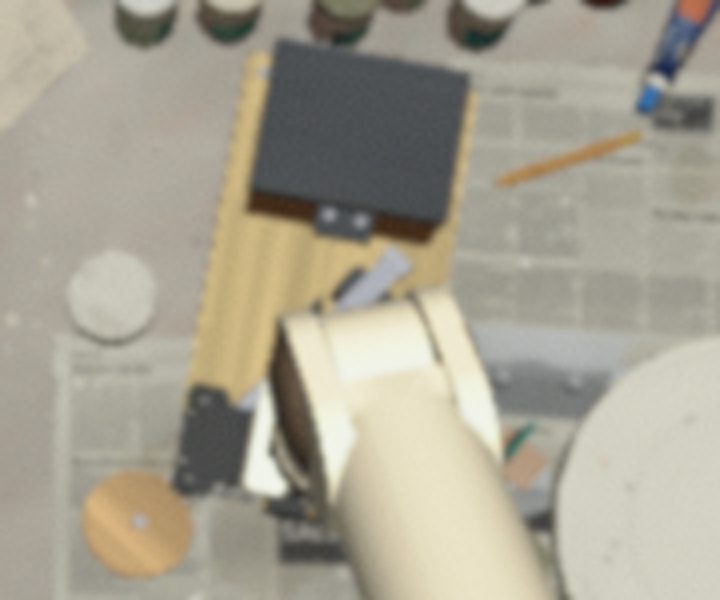

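The fingers closed on nothing: the gap reads 0 and the lever hasn't moved (pad still at (140,521) in the zoom). I'll find out why.

Run:
```python
from g import *
im=cv2.imread('pics/top1.png');cv2.imwrite('pics/top1z.png',cv2.resize(im[95:245,300:480],None,fx=4,fy=4,interpolation=cv2.INTER_CUBIC))
im=cv2.imread('pics/side2.png');cv2.imwrite('pics/side2z.png',cv2.resize(im[150:300,250:430],None,fx=4,fy=4,interpolation=cv2.INTER_CUBIC))
p=bar(.56,.125)
print('side TCP px',(proj('side',[*p,.1165])-[220,120])*3,(proj('side',[*p,.126])-[220,120])*3)
# bar points in original clouds
for n in('top','side'):
    c=cloud(n,np.load(f'pics/{n}0.npy'));im=cv2.imread(f'pics/{n}0.png')
    h=cv2.cvtColor(im,cv2.COLOR_BGR2HSV)
    e=np.array([np.cos(YAW+np.pi-.56),np.sin(YAW+np.pi-.56)]);
    D=c[...,:2]-O; rr=D@e; tt=D@[-e[1],e[0]]
    for r in(.06,.08,.1,.125,.15):
        m=(abs(rr-r)<.006)&(abs(tt)<.025)&(c[...,2]>.06)
        print(n,r,m.sum(),np.nanmedian(c[m],0).round(4) if m.sum() else '',np.nanmedian(tt[m]).round(4) if m.sum() else '')
```

```text
side TCP px [[294.5581046  304.23890763]] [[294.53405192 295.9991636 ]]
top 0.06 27 [ 0.6368 -0.0627  0.1135] 0.0012
top 0.08 24 [ 0.6211 -0.0503  0.1189] 0.002
top 0.1 29 [ 0.6066 -0.0358  0.1249] 0.0009
top 0.125 25 [ 0.5876 -0.0206  0.1317] 0.0024
top 0.15 27 [ 0.5692 -0.0032  0.1394] 0.002
side 0.06 27 [ 0.6354 -0.0612  0.1123] 0.003
side 0.08 29 [ 0.6214 -0.0517  0.1178] 0.0029
side 0.1 28 [ 0.6055 -0.0373  0.1233] 0.0043
side 0.125 28 [ 0.5876 -0.0213  0.1305] 0.0035
side 0.15 24 [ 0.5709 -0.0028  0.138 ] -0.0001
```

View pics/side2z.png

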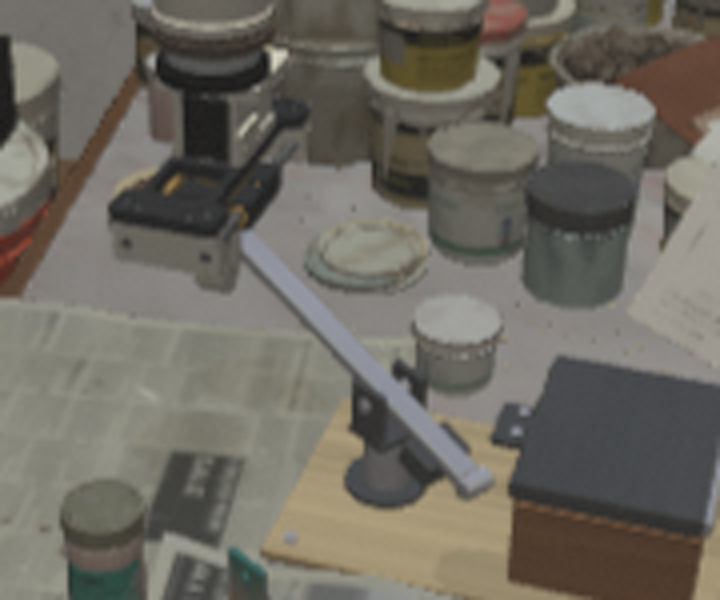

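View pics/top1z.png

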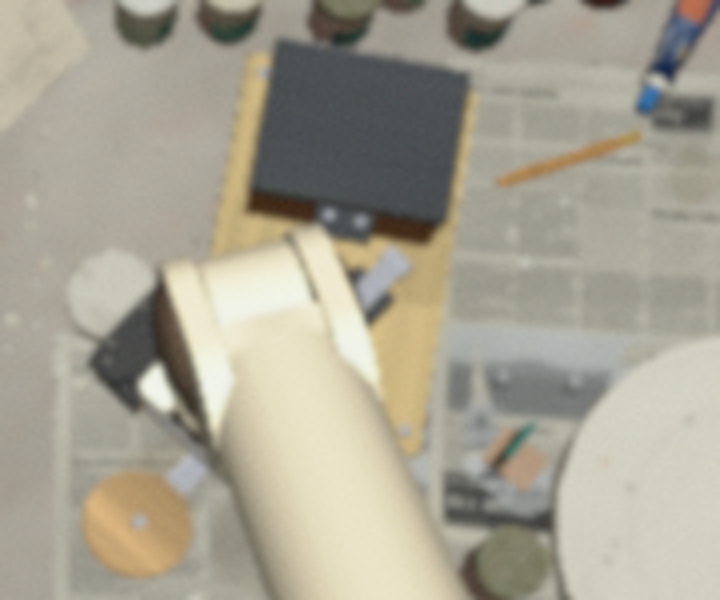

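Run:
```python
from g import *
brief()
a=(proj('side',[.5595,-.0808,.1165])-[250,150])*4;print('pred TCP in side2z',a)
for z in (.13,.14,.15,.16): print(z,(proj('side',[.5595,-.0808,z])-[250,150])*4)
c=cloud('side',np.load('pics/side2.npy'))
for (x,y) in [(215,270),(220,285),(225,280),(160,250),(205,260)]:
    print((x,y),c[150+y//4,250+x//4].round(3))
im,d=snap('side','side3');snap('top','top3')
cv2.imwrite('pics/side3z.png',cv2.resize(im[150:300,250:430,::-1],None,fx=4,fy=4,interpolation=cv2.INTER_CUBIC))
```

```text
8.04 [ 0.5595 -0.0802  0.1165] [-0.28 -1.27 -0.19] 0.006
pred TCP in side2z [[216.36444577 327.51997795]]
0.13 [[216.00392573 311.45402673]]
0.14 [[215.73428287 299.43786007]]
0.15 [[215.46240432 287.32206313]]
0.16 [[215.18826214 275.10539164]]
(215, 270) [ 0.577 -0.171  0.221]
(220, 285) [ 0.567 -0.1    0.165]
(225, 280) [ 0.569 -0.098  0.167]
(160, 250) [ 0.543 -0.166  0.229]
(205, 260) [ 0.572 -0.169  0.226]
```

View pics/side3z.png

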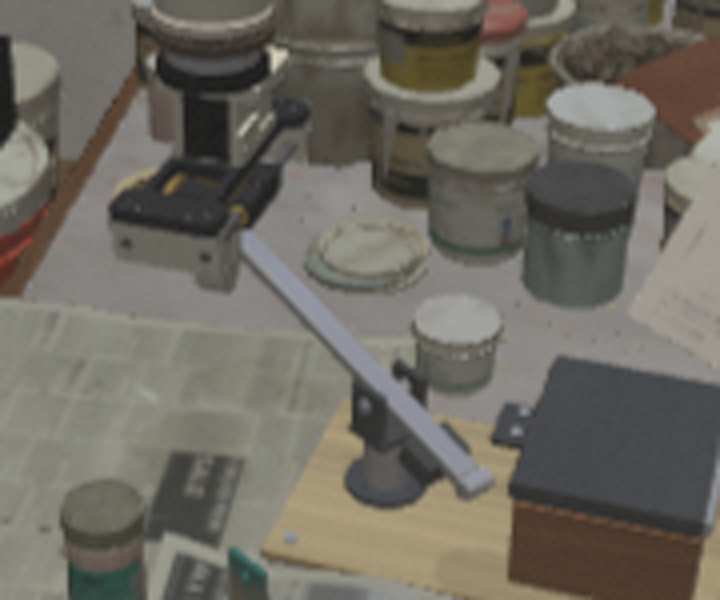

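Run:
```python
from g import *
p=np.array([.2497,-.5994,.1918])
for dz in(0,.035): print(proj('side',p+[0,0,dz]),proj('top',p+[0,0,dz]))
im=cv2.imread('pics/side0.png');cv2.imwrite('pics/s0.png',cv2.resize(im[230:360,0:130],None,fx=4,fy=4,interpolation=cv2.INTER_CUBIC))
# straight up to clear, then view tips away from clutter
bot.line_to([.5595,-.0808,.25],rate=.2)
bot.line_to([.56,-.20,.25],rate=.2)
bot.hold(.3);brief()
im,d=snap('side','side4');it,dt=snap('top','top4')
P=proj('side',[[.56,-.2,.25],[.56,-.2,.28],[.56,-.2,.3]]);print(P)
x,y=P[0].astype(int);x0=max(x-75,0);y0=max(y-75,0)
print(x0,y0);z=im[y0:y0+150,x0:x0+150,::-1].copy();cv2.imwrite('pics/side4z.png',cv2.resize(z,None,fx=4,fy=4,interpolation=cv2.INTER_CUBIC))
```

```text
[[ 73.12663399 339.00683053]] [[574.32623541 334.26194202]]
[[ 67.32641436 324.5420529 ]] [[581.10605326 335.44318722]]
 10.01 [ 0.5602 -0.1987  0.2502] [-0.09 -0.48  0.2 ] 0.006
[[293.49835049 212.37833431]
 [293.10949587 201.60845322]
 [292.84393652 194.25340957]]
218 137
```

View pics/side4z.png

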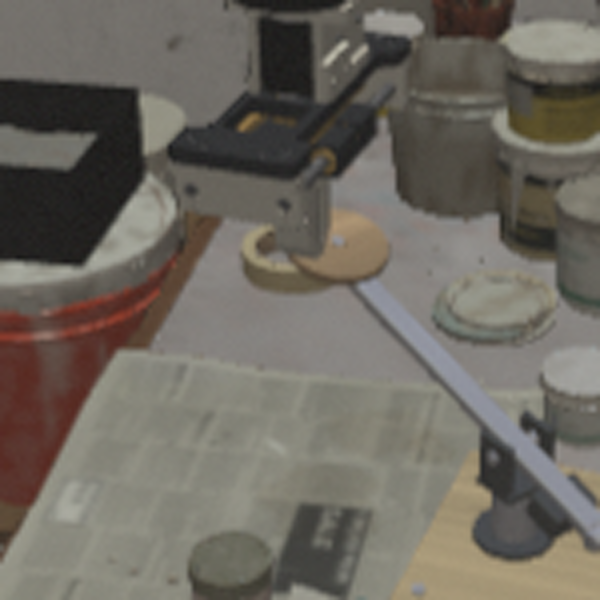

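View pics/s0.png

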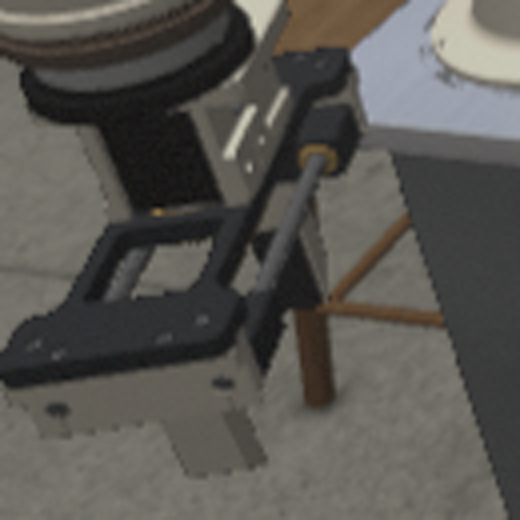

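The tips show at (300,255) in the zoom and the reported TCP projects to (302,301). So the real tips sit about 30 mm above the reported TCP. I'll check that with the depth readings.

Run:
```python
from g import *
c=cloud('side',np.load('pics/side4.npy'))
for (x,y) in [(300,246),(290,240),(310,240),(300,230),(320,240)]: print((x,y),c[137+y//4,218+x//4].round(3))
D=c-np.array([.56,-.2,.25]); m=(abs(D[...,0])<.03)&(abs(D[...,1])<.03)&(D[...,2]>-.03)&(D[...,2]<.06)
Q=c[m];print(m.sum(),Q.min(0),Q.max(0),np.percentile(Q[:,2],[1,5,10]))
low=Q[Q[:,2]<np.percentile(Q[:,2],20)];print(low.mean(0),low[:,0].min(),low[:,0].max(),low[:,1].min(),low[:,1].max())
```

```text
(300, 246) [ 0.565 -0.219  0.301]
(290, 240) [ 0.557 -0.217  0.301]
(310, 240) [ 0.569 -0.217  0.302]
(300, 230) [ 0.583 -0.292  0.351]
(320, 240) [ 0.572 -0.198  0.292]
100 [ 0.54905365 -0.21991543  0.2832281 ] [ 0.57548952 -0.18456031  0.30955774] [0.2838416  0.2865618  0.28861188]
[ 0.56476898 -0.20489939  0.28804886] 0.5499431590083113 0.5740109596320676 -0.2124673692454279 -0.1951370975959192
```

The real tips are about 33 mm above the reported TCP, and xy is fine. I'll redo the grip with that correction.

```bash
cat >> g.py <<'E'
DZ=.033  # true tip z = reported + DZ
E
python3 - <<'E'
from g import *
S=.56;r=.125;zt=.115-DZ;psi=YAW-S
bot.line_to([*bar(S,r),.22],q(psi),rate=.15)
effector.gripper_open()
print(bot.line_to([*bar(S,r),zt],rate=.12,threshold=8));brief()
effector.grasp(grip_force=5);brief('grip')
E
```

```text
False
 14.26 [ 0.5901 -0.0186  0.0828] [ 0.75  0.5  -0.37] 1.001
grip 15.37 [ 0.5894 -0.0185  0.082 ] [ 0.1   1.34 -0.11] 0.219
```

The gap of 0.219 × 92 mm is 20 mm, which matches the bar width. Now the swing.

Run:
```python
from g import *
S=.56;r=.125;zt=.115-DZ
for s in np.linspace(S,0,8)[1:]:
    bot.line_to([*bar(s,r),zt],q(YAW-s),rate=.07)
brief(s)
bot.hold(.3);brief()
effector.gripper_open();bot.line_to([*bar(0,r),.2],rate=.15)
# clear view: move aside toward robot right
bot.line_to([.45,-.30,.25],rate=.3);brief()
im,d=snap('top','top5');snap('side','side5')
im=cv2.imread('pics/top5.png');cv2.imwrite('pics/top5z.png',cv2.resize(im[95:245,300:480],None,fx=4,fy=4,interpolation=cv2.INTER_CUBIC))
im=cv2.imread('pics/side5.png');cv2.imwrite('pics/side5z.png',cv2.resize(im[150:300,260:440],None,fx=4,fy=4,interpolation=cv2.INTER_CUBIC))
```

```text
0.0 17.41 [ 0.5596 -0.0807  0.0821] [-0.19  0.29  1.06] 0.214
 17.71 [ 0.5596 -0.0806  0.0821] [-0.29  0.19  1.96] 0.217
 20.84 [ 0.4506 -0.298   0.2493] [0.64 0.64 0.55] 1.004
```

View pics/top5z.png

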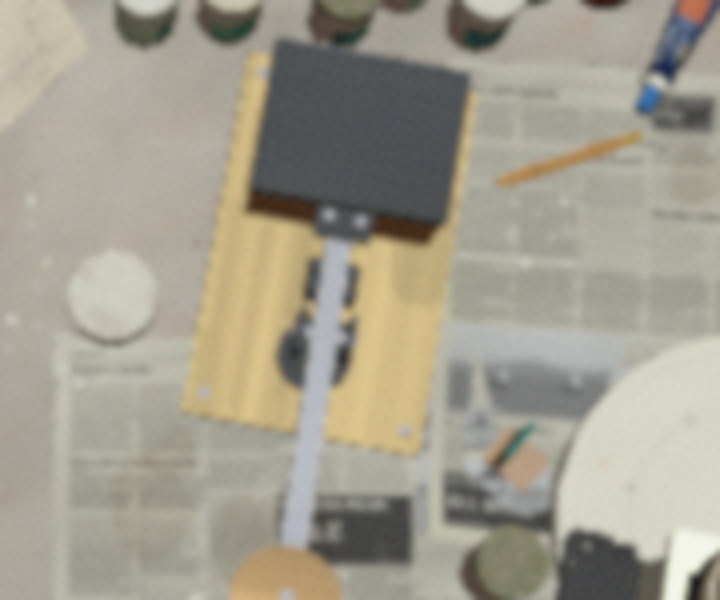

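View pics/side5z.png

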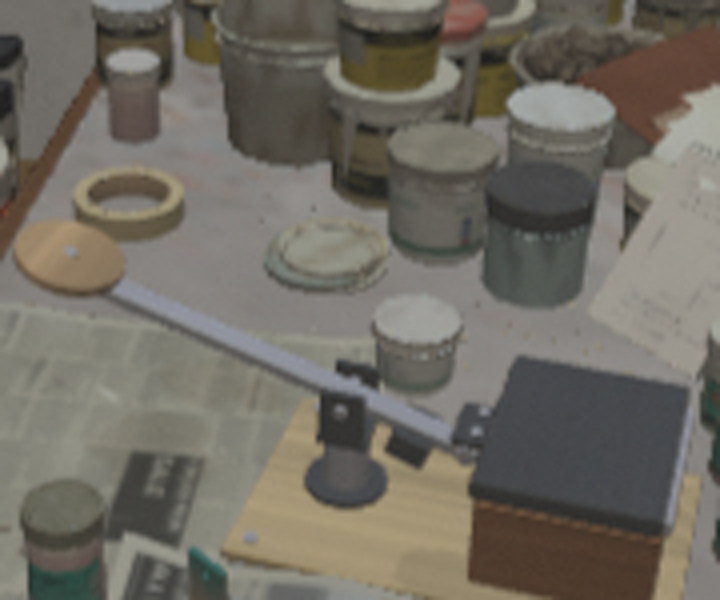

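The lever lies under the tongue: bar end at (339,242), tongue centre at (343,220) in the top zoom. I'll quantify that from the pad and bar.

Run:
```python
from g import *
im=cv2.imread('pics/top5.png');d=np.load('pics/top5.npy');W=cloud('top',d);hsv=cv2.cvtColor(im,cv2.COLOR_BGR2HSV);z=W[...,2]
pm=(hsv[...,1]>60)&(z>.14)&(z<.19); pm[:,:345]=0;pm[:,:]&=True;pm[:,400:]=0;pm[:220]=0;pm[270:]=0
v,u=np.nonzero(pm);p=ray(u.mean(),v.mean(),.164);D=p[:2]-O
print('pad',len(u),p,np.hypot(*D),'swing',np.pi-((np.arctan2(D[1],D[0])-YAW)%(2*np.pi)))
# bar centreline by depth in box frame
R=np.array([[np.cos(YAW),np.sin(YAW)],[-np.sin(YAW),np.cos(YAW)]])
B=(W[...,:2]-O)@R.T
m=(B[...,0]>-.165)&(B[...,0]<-.02)&(abs(B[...,1])<.03)&(abs(z-(.097-B[...,0]*np.tan(.28)))<.012)&(hsv[...,1]<40)&(hsv[...,2]>140)
print(m.sum(),np.polyfit(B[m][:,0],B[m][:,1],1))
# tongue in box frame: dark points z~.088
m=(B[...,0]>.078)&(B[...,0]<.098)&(abs(B[...,1])<.05)&(abs(z-.088)<.012)
print('tongue y',m.sum(),np.median(B[m][:,1]),B[m][:,1].min(),B[m][:,1].max())
```

```text
pad 573 [ 0.47701753 -0.06760955  0.164     ] 0.20842261682497865 swing -0.0031492222012245996
310 [ 0.00313959 -0.00078514]
tongue y 98 -0.0019225499438395256 -0.02389248835382512 0.019769001716526256
```

Swing is about -0.003 rad and the toe offset is under 2 mm. Now to press, touching first to calibrate the height.

Run:
```python
from g import *
effector.grasp(grip_force=20)
p=bar(0,.2076)
bot.line_to([*p,.25],q(YAW),rate=.25);bot.hold(.2);brief()
print(bot.line_to([*p,.164-DZ+.02],rate=.15,threshold=4));brief()
print(bot.line_to([*p,.164-DZ-.012],rate=.03,threshold=3));brief()
```

```text
23.68 [ 0.4778 -0.0684  0.2498] [-0.6  -0.14  0.28] 0.005
False
 24.48 [ 0.4787 -0.067   0.1517] [0.69 0.67 0.76] 0.003
False
 25.7 [ 0.4781 -0.0671  0.1192] [-0.05  0.51  1.34] 0.008
```

Run:
```python
from g import *
def pt(a): return [*bar(0,.220*np.cos(a)-.014*np.sin(a)), .09+.220*np.sin(a)+.014*np.cos(a)-DZ]
for a in [.16,.08,0,-.08,-.16,-.22]:
    bot.line_to(pt(a),rate=.05);brief(a)
im,d=snap('side','side6')
cv2.imwrite('pics/side6z.png',cv2.resize(im[150:300,260:440,::-1],None,fx=4,fy=4,interpolation=cv2.INTER_CUBIC))
```

```text
0.16 26.15 [ 0.4719 -0.0659  0.1064] [ 3.8  -1.52  5.73] 0.003
0.08 26.65 [ 0.4679 -0.0653  0.0889] [ 3.51 -0.11  5.47] 0.007
0 27.15 [ 0.4659 -0.065   0.0714] [1.6  0.31 6.36] 0.006
-0.08 27.65 [ 0.4653 -0.0649  0.0537] [ 3.09 -0.25  6.03] 0.006
-0.16 28.15 [ 0.4662 -0.065   0.0361] [3.01 0.33 6.88] 0.005
-0.22 28.57 [ 0.4677 -0.0653  0.0229] [ 2.42 -1.19  6.28] 0.004
```

View pics/side6z.png

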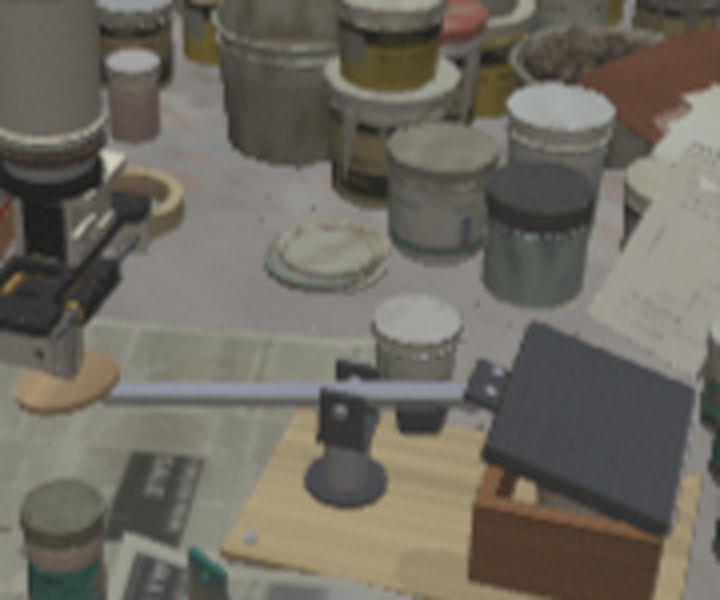

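The lid is rising, with the tongue at (487,380) in the zoom and the fingertips on the pad at (65,370). Next I'll press to the stop.

Run:
```python
from g import *
def pt(a): return [*bar(0,.220*np.cos(a)-.014*np.sin(a)), .09+.220*np.sin(a)+.014*np.cos(a)-DZ]
p=pt(-.28);print(p)
print(bot.line_to(p,rate=.03,threshold=10));brief()
p[2]-=.012
print(bot.line_to(p,rate=.015,threshold=10));brief()
bot.hold(.3);brief()
im,d=snap('side','side7');snap('top','top7')
cv2.imwrite('pics/side7z.png',cv2.resize(im[150:300,260:440,::-1],None,fx=4,fy=4,interpolation=cv2.INTER_CUBIC))
it=cv2.imread('pics/top7.png');cv2.imwrite('pics/top7z.png',cv2.resize(it[95:245,300:480],None,fx=4,fy=4,interpolation=cv2.INTER_CUBIC))
```

```text
[np.float64(0.47034530846681966), np.float64(-0.06580925191415213), np.float64(0.009656533452245757)]
False
 29.21 [ 0.4701 -0.0657  0.0102] [0.4  0.74 9.01] 0.005
True
 29.54 [ 0.4704 -0.0657  0.0095] [-3.29 -0.35 14.87] 0.006
 29.84 [ 0.4704 -0.0657  0.0096] [-3.57  1.25 12.47] 0.003
```

View pics/side7z.png

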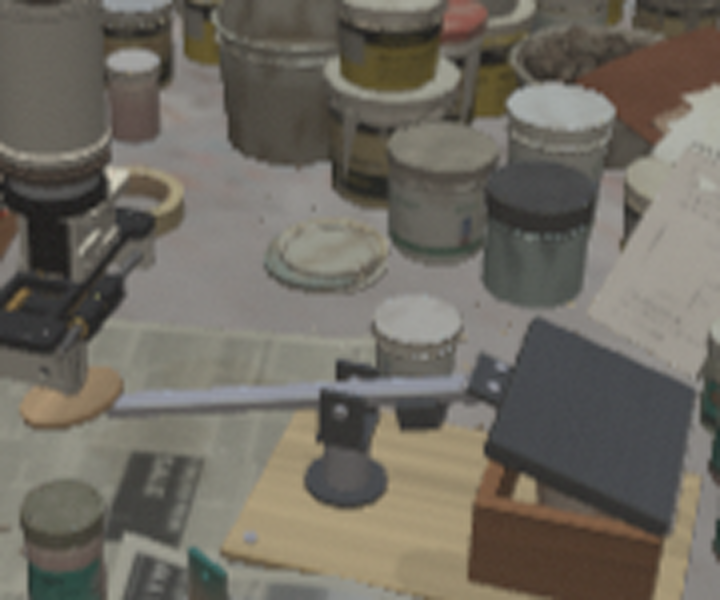

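View pics/top7z.png

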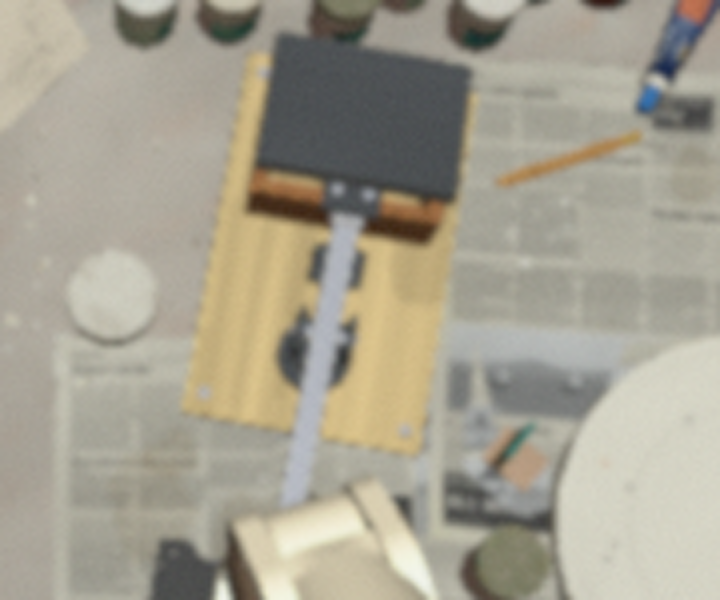

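Run:
```python
from g import *
def ana(tag):
    d=np.load(f'pics/{tag}.npy');W=cloud('top',d);im=cv2.imread(f'pics/{tag}.png')
    R=np.array([[np.cos(YAW),np.sin(YAW)],[-np.sin(YAW),np.cos(YAW)]]);B=(W[...,:2]-O)@R.T;z=W[...,2]
    m=(B[...,0]>-.15)&(B[...,0]<-.03)&(abs(B[...,1])<.007)&(z>.03);f=np.polyfit(B[m][:,0],z[m],1)
    l=(B[...,0]>.115)&(B[...,0]<.2)&(abs(B[...,1])<.05)&(z>.08);g=np.polyfit(B[l][:,0],z[l],1)
    print(tag,'bar slope',np.arctan(f[0]),'pin z top',f[1],'lid',-np.arctan(g[0]))
ana('top0'),ana('top5'),ana('top7')
s=get_state()['tool_pos'];p=[.4704,-.0657,.0096-.006]
print(bot.line_to(p,rate=.015,threshold=12));bot.hold(.5);brief()
snap('top','top8');ana('top8')
```

```text
Traceback (most recent call last):
TypeError: expected non-empty vector for x
```

Run:
```python
from g import *
def ana(tag):
    d=np.load(f'pics/{tag}.npy');W=cloud('top',d)
    R=np.array([[np.cos(YAW),np.sin(YAW)],[-np.sin(YAW),np.cos(YAW)]]);B=(W[...,:2]-O)@R.T;z=W[...,2]
    m=(B[...,0]>-.15)&(B[...,0]<-.03)&(abs(B[...,1])<.007)&(z>.03);f=np.polyfit(B[m][:,0],z[m],1)
    l=(B[...,0]>.115)&(B[...,0]<.2)&(abs(B[...,1])<.05)&(z>.08);g=np.polyfit(B[l][:,0],z[l],1)
    print(tag,'bar slope',np.arctan(f[0]),'pin z top',f[1],'lid',-np.arctan(g[0]))
    f=np.polyfit(B[m][:,0],B[m][:,1],1);print('swing-ish',f)
ana('top5'),ana('top7')
p=[.4704,-.0657,.0096-.006]
print(bot.line_to(p,rate=.015,threshold=12));brief();bot.hold(.5);brief()
snap('top','top8');ana('top8')
```

```text
top5 bar slope -0.2920128789828288 pin z top 0.0945171595540546 lid -0.00014701422029722114
swing-ish [-0.00151739 -0.00014144]
top7 bar slope 0.2764139162523781 pin z top 0.0950866262727514 lid 0.2946534248146022
swing-ish [-0.00282268 -0.00026365]
True
 30.22 [ 0.4705 -0.0658  0.009 ] [-4.52  0.45 17.79] 0.007
 30.72 [ 0.4705 -0.0658  0.0092] [-3.83  0.65 15.57] 0.005
top8 bar slope 0.28690746266286116 pin z top 0.0954817996183431 lid 0.2797859008514269
swing-ish [-1.42187636e-03  8.32956848e-06]
```

The lever is at its bottom stop (slope about 0.28 rad down, contact stiff at 15 N), the lid is open about 0.29 rad, and the swing is about 0. Handing in.

Run:
```python
from g import *
bot.hold(.5);brief();
im,_=snap('side','side9')
a=cv2.imread('pics/side0.png').astype(int);b=cv2.imread('pics/side9.png').astype(int);D=abs(a-b).max(2)
for n,s in dict(jar=np.s_[265:302,264:290],tile=np.s_[285:310,303:320],tub=np.s_[224:240,360:373],tape=np.s_[190:205,275:290]).items(): print(n,D[s].mean().round(1))
hand_in()
```

```text
31.27 [ 0.4705 -0.0658  0.0092] [-4.27 -0.05 16.39] 0.004
jar 2.8
tile 3.0
tub 3.7
tape 61.9
the job is handed in; nothing more can be done
```

The lever is swung round with its toe under the middle of the tongue, the pad is held at its bottom stop with the shut fingertips, and the lid stands open. I handed the job in at about 31 s.

**First grip missed:** the fingers closed above the bar and the arm swept across without moving anything. The camera images showed the real fingertips about 33 mm above the reported TCP. With that corrected, the second grip held the 20 mm bar and the swing worked.

**Last checks:**

| Check | Measured | Expected |
|---|---|---|
| Swing (before pressing, from the pad) | about -0.003 rad | 0 |
| Toe offset from tongue middle (before pressing) | under 2 mm | 0 |
| Lever slope when pressed | 0.28–0.29 rad down | 0.28 rad at the stop |
| Lid opening | 0.28–0.29 rad | about 0.3 rad |
| Holding force at the pad | about 16 N, barely yielding when pushed further | 5–8 N under the lid before the stop |

**Bystanders:** the small jar, tile and tub look the same in the side view before and after. The tape roll's pixel check differed strongly. I put this down to the pad, which covered part of the roll in the first picture, and the gripper now nearby. By eye the roll stands where it did. I did not check the white-capped jar separately.

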